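Load a hook hanger onto the bench tool rail

TASK

Take the hanger with the hook from the bench, thread it onto the open, pointed end of the tool rail with its hook on the side away from the spring catch, and slide it along until the catch has snapped out behind it and holds it against the sprung buffer. Ease it in by feel, without ramming or forcing it on the rail, then let go; leave the other things on the bench where they are.

Things in the scene. Friction and masses are not known exactly. Their poses are not given: they have to be found in the camera images.
- hanger_fin (a point): Middle of the grip fin of the hook hanger, an aluminium C-shaped saddle (43 mm along its x, 50 mm along y, 75 mm high, 0.3 kg) standing upright, dark hook on its -x side. The fin is 12 mm thick along x, 30 mm long along y, and reaches 25 mm above this point and 25 mm below it, down to the saddle's 8 mm top plate. The hanger's underside is 50 mm below this point.
- hook_tip (a point): Tip of the hanger's hook, 56 mm to the hanger's -x side and 30 mm below the fin's middle; the hook is an 8 mm rod that leaves the saddle at the middle of its length.
- hanger: The same hanger; origin under its centre, axes as for the fin. The channel through it along y, open at both ends, is 33 mm wide and 11 mm high, from 6 to 17 mm above the underside; its floor is two lips with a 16 mm gap between them for the rail's web. The saddle's two ends are at y = -25 and +25 mm.
- rail: Fixed steel T-section tool rail; origin on the bench under its mouth, 270 mm long along its +y. Cap 30 mm wide (x), z = 82 to 90 mm, on a 10 mm web and a 60 mm wide foot; before the mouth a pointed nose, 6 mm thick, tapers to y = -15 mm. The hanger has 1.5 mm of play to each side and 3 mm in height; riding on the cap its fin's middle is at x = 0, z = 123 mm.
- stop_mid (a point): Point on the rail, at x = 0, y = 185, z = 98 mm of it, near its far end. A grey end stop is clamped there, but its place is not measured: the buffer's free face lies anywhere up to 30 mm before or behind this point. Its block begins 18 mm behind that face, up to 121 mm above the bench; its arm, 96 mm high, reaches 74 mm before that face, 34 to 63 mm to the rail's +x side.
- catch (a joint): Spring catch, a steel nose on the arm: 0 when out, grows (m, to 0.010) as pushed aside to the rail's +x. Its ramp, 67 to 51 mm before the buffer's free face, lets the hanger push it aside by 4 to 7 mm, which takes about 2 to 4 N along the rail. Its square back, 47 mm before that face, snaps out behind the hanger once the hanger has pressed the buffer in by about 3 mm.
- buffer (a joint): Rubber buffer on a spring, over the cap: 0 when free, grows (m) as it is pressed along the rail's +y, about 0.9 N per mm, damped, so some 4 to 8 N of push in all shuts the catch; it bottoms hard at 0.008. With the hanger held by the catch it stays pressed by about 3 mm.
- carrier_mid (a point): Bystander: another, wider saddle, 60 mm wide and 70 mm long, with a low fin and no hook; 51 mm high in all; this point is 25 mm above its underside.
- tape: Bystander: tape measure, 72 x 30 x 55 mm; origin under its centre.
- jar: Bystander: small jar, 56 mm across and 55 mm high; origin under its centre.
- can: Bystander: can, 90 mm across and 110 mm high; origin under its centre.
- wrench: Bystander: wrench lying flat; origin under its centre.
- square: Bystander: try square with a wooden stock, lying flat, 100 x 170 mm; origin at its corner.

How it is judged:
By the outcome, as a careful person would: the job done as asked, in the order asked, and still so for the second after the job is handed in, with the robot touching nothing.
It also fails if it takes over 64 s, if anything falls off the work surface, if the arm or the gripper's body presses on something with over 40 N, if the wrist force passes 120 N, or if a joint passes its speed limit or range.

ROBOT

A 6-joint arm with a two-finger parallel gripper is mounted at the origin on the work surface. World frame = base frame: x ahead of the robot, y to its left, z up, the work surface at z = 0. Lengths are in m, angles in rad, forces in N, time in s.
With the tool pointing down it reaches from about 0.275 to 0.725 m from the base axis. Payload 5.6 kg.
Tool frame: the origin (TCP) lies at the very end of the fingers, on their centre line; the grasp point (between the pads) lies ctrl.hold_point_z behind it (ctrl.hold_point_z is the distance from the TCP to the grasp point, in m); z points along the fingers, y is the direction in which the jaws open and shut (so a half turn about z gives the same grasp; the last joint's range is limited). The gripper opens to 85 mm and grips with 20 to 120 N. Pads are 22 mm wide; open, the fingers measure 114 mm over their backs; the gripper's body (76 mm by 85 mm) begins 54 mm behind the grasp point. The pads swing forward as they close: fully open they stand 13 mm farther back than shut.
Start: joints at [-0.926, 0.255, 0.108, 0, -1.424, -0.285], TCP at [0.194, -0.515, 0.231] pointing down, gripper open.
Joint ranges: [-2.95, 2.95], [-1.21, 1.97], [-1.09, 1.5], [-2.87, 1.71], [-2.94, -0.07], [-3.05, 3.05]. Speed limits (rad/s): [2.57, 2.57, 3.14, 3.14, 3.14, 3.14].

INTERFACE

Orientations are given as [roll, pitch, yaw] about the fixed x, y, z axes, in that order (R = Rz(yaw) Ry(pitch) Rx(roll)).
In Python, from bench import ctrl gives the robot as it stands.
- The arm moves only by the tool arm_command, never from a script. Its argument "plan" is a list of rows, each a list of 2 entries, a list of its own where there are three numbers: the shift along the tool's x, y, z in m, then the turn, a rotation vector about the tool's x, y, z in degrees. A call has 1 to 10 rows; each row is the pose to reach, as a shift and turn from the pose measured when the call began, along the tool's axes at that moment; what a row does not reach only later rows make up. A row lasts 1/12 s, in which the tool goes at most 41.7 mm and 7.16 degrees, less where a joint would pass 70% of its speed; a pose out of reach is approached as far as the arm can. A call with a gripper value outside its range is refused whole. "fingers" is the finger opening in m, from 0 to 0.0854, set as the call begins (left out, the last holds). The fingers move at their own pace and stop on an object; "squeeze" is the grip in N (left out, the last holds). Time passes only in rows, so rows that repeat a pose let the fingers close. It gives the time, the measured TCP pose, the force and the opening at its end, in the units of the state.
- ctrl.read_state(): the state, without advancing time (a new reading comes with each control period).
- ctrl.camera(name): name is "side" or "top" or "wrist"; returns a dict with "color" (480x640x3 uint8, blue, green, red), "z_map" (480x640 float32, m along the optical axis (not along the pixel's ray), 0 where there is no reading), "camera_matrix" (3x3 intrinsics, pixels), "k1" (the pictures are not rectified: a ray, as slopes to the right and down, at radius r is drawn at 1 + k1 r^2 times it, then the intrinsics apply), "T" (4x4, takes a point from camera to world coordinates); the wrist camera has in their place "tool_from_camera" (4x4, takes a point from camera to tool coordinates, whose origin is the TCP and whose axes are the flange's). Camera axes: x right, y down, z forward; pixel columns grow to the right and rows downward; lengths in m; the calibration is good to about 2 mm. A picture is of the moment at which its call begins: read the wrist's pose just before it.
- ctrl.finish_job(): hands the job in, once; it reports no verdict.
The state is a dict: "clock": time; "qpos": joint angles; "joint_velocities": joint speeds; "effort": joint torques, N m; "eef_pos": TCP position; "tool_rot": TCP orientation; "ft_force": force on the tool from outside, world axes, zero at the start; "torque": the same for the moment, N m; "finger_gap": finger opening in m.
Only numpy, scipy, OpenCV 4.12 (cv2) and the standard library are available. Lean on these libraries where they do the work, as an engineer would, in place of code of your own. Each camera call takes 0.05 s, during which the arm holds its last target.

## Working session

There is one attempt and no reset: what is moved stays moved. The work goes in short steps, Python scripts to look and compute and a tool call to move; the robot and the scene stay as the last step left them, time stands still between calls to the robot, and variables do not carry over. Pictures are saved under pics/ and viewed, and the job is handed in when it is done.

Besides the shell and the picture viewer there is one more tool, called after ">>>" in YAML: its name, and indented under it one key for each argument. arm_command: Moves the arm, as the interface text tells. Its arguments: {"type":"object","properties":{"plan":{"type":"array"},"fingers":{"type":"number"},"squeeze":{"type":"number"}},"required":["plan"]}

```bash
ls; mkdir -p pics; python3 - <<'E'
from bench import ctrl
import cv2,pickle
s=ctrl.read_state();print(s, ctrl.hold_point_z)
d={}
for n in("side","top","wrist"):
    c=ctrl.camera(n);d[n]=c;cv2.imwrite(f"pics/{n}0.png",c["color"])
    print(n,c["camera_matrix"],c["k1"],c.get("T",c.get("tool_from_camera")))
d['s']=s
pickle.dump(d,open("d0.pkl","wb"))
E
```

```text
pics
{'clock': 0.0, 'qpos': array([-9.26418562e-01,  2.55749122e-01,  1.07003269e-01, -4.68024635e-04,
       -1.42390918e+00, -2.84612625e-01]), 'joint_velocities': array([-6.67903746e-04,  1.10477739e-03, -8.06344479e-04, -7.73509561e-04,
        1.11649785e-03, -6.30854420e-05]), 'effort': array([-1.05013610e-04, -3.86631238e+01,  2.37945235e+01,  5.36515877e+00,
       -5.95576828e-03, -1.21007085e-05]), 'eef_pos': array([ 0.19351234, -0.51429965,  0.2303952 ]), 'tool_rot': array([ 3.13967874e+00, -7.76665180e-05, -2.78189637e+00]), 'ft_force': array([-0.0901445 , -0.15241834, -0.00826084]), 'torque': array([ 0.0011311 , -0.00273496,  0.04632205]), 'finger_gap': 0.08538313155295496} 0.0187
side [[545.09012392   0.         318.17765303]
 [  0.         545.09012392 252.32818977]
 [  0.           0.           1.        ]] -0.07433130823531223 [[ 0.99757238 -0.04884115  0.04963756  0.4922674 ]
 [-0.06947556 -0.6494941   0.75718594 -1.21778656]
 [-0.00474253 -0.75879638 -0.65131065  1.13658369]
 [ 0.          0.          0.          1.        ]]
top [[546.38232429   0.         326.80409436]
 [  0.         546.38232429 238.00476322]
 [  0.           0.           1.        ]] 0.012604655899242409 [[-0.02010557 -0.99374065  0.10988757  0.42670012]
 [-0.99937072  0.01676277 -0.0312599   0.02127512]
 [ 0.02922221 -0.11044692 -0.99345233  1.30575619]
 [ 0.          0.          0.          1.        ]]
wrist [[355.70771952   0.         318.24031386]
 [  0.         355.70771952 239.43674961]
 [  0.           0.           1.        ]] -0.0038389929424015243 [[-5.44860061e-04 -9.61344851e-01 -2.75346654e-01  7.01534388e-02]
 [ 9.99999718e-01 -6.66218407e-04  3.47219500e-04  5.97930533e-04]
 [-5.17238688e-04 -2.75346387e-01  9.61344943e-01 -1.42313708e-01]
 [ 0.00000000e+00  0.00000000e+00  0.00000000e+00  1.00000000e+00]]
```

View pics/side0.png

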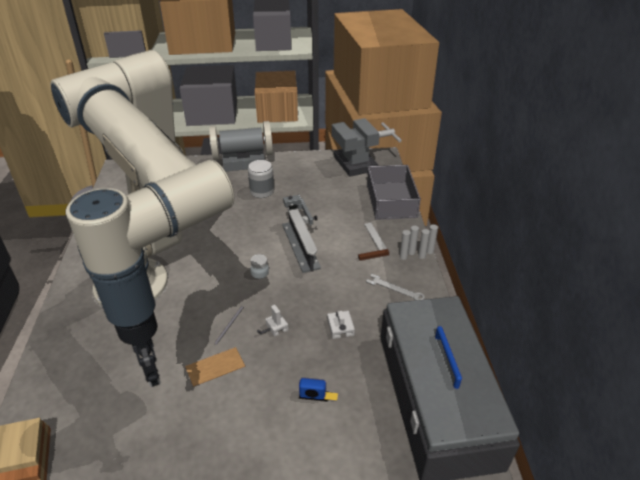

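View pics/top0.png

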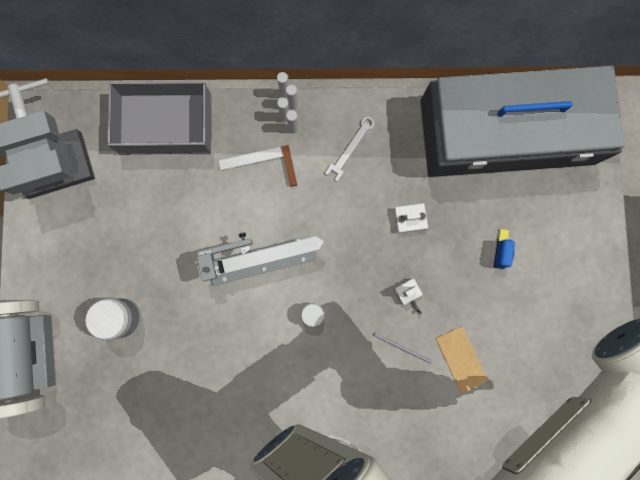

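View pics/wrist0.png

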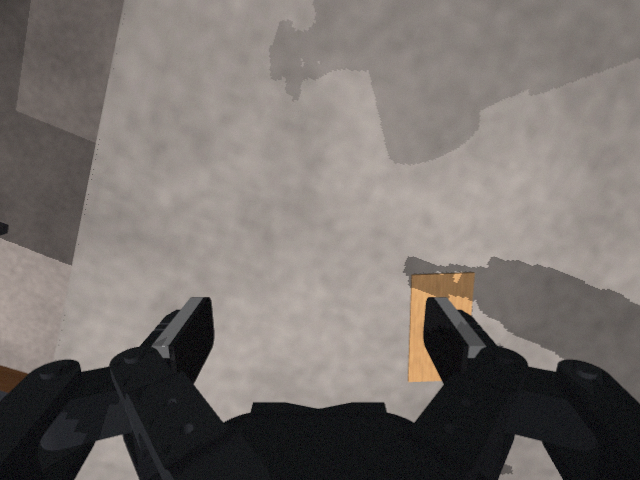

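Top view: the rail mouth is near (322,243) and the far end near (205,265). The hanger is near (408,291) with its hook toward (417,309). The carrier, with no hook, is at (411,218). I'll zoom in next.

```bash
cat > h.py <<'E'
import numpy as np,cv2
from scipy.spatial.transform import Rotation as R
def ray(c,u,v,T=None):
    K=c["camera_matrix"];T=c["T"] if T is None else T
    p=cv2.undistortPoints(np.array([[[u,v]]],float),K,np.array([c["k1"],0,0,0,0.]))[0,0]
    return T[:3,3],T[:3,:3]@np.array([p[0],p[1],1])
def onplane(c,u,v,z,T=None):
    o,d=ray(c,u,v,T);return o+d*(z-o[2])/d[2]
def bydepth(c,u,v,T=None):
    o,d=ray(c,u,v,T);return o+d*c["z_map"][int(v),int(u)]
def cloud(c,box,T=None):
    u0,v0,u1,v1=box;vv,uu=np.mgrid[v0:v1,u0:u1]
    T=c["T"] if T is None else T
    p=cv2.undistortPoints(np.stack([uu.ravel(),vv.ravel()],1)[:,None].astype(float),c["camera_matrix"],np.array([c["k1"],0,0,0,0.]))[:,0]
    z=c["z_map"][v0:v1,u0:u1].ravel()
    P=np.c_[p,np.ones(len(p))]*z[:,None]
    return (P@T[:3,:3].T+T[:3,3]).reshape(v1-v0,u1-u0,3)
def toolT(s):
    T=np.eye(4);T[:3,:3]=R.from_euler('xyz',s["tool_rot"]).as_matrix();T[:3,3]=s["eef_pos"];return T
def crop(img,box,k,name):
    u0,v0,u1,v1=box;cv2.imwrite(name,cv2.resize(img[v0:v1,u0:u1],None,fx=k,fy=k,interpolation=cv2.INTER_CUBIC))
E
python3 - <<'E'
import pickle;from h import *
d=pickle.load(open('d0.pkl','rb'));t=d['top'];s=d['side']
crop(t["color"],(190,220,340,290),5,"pics/t_rail.png")
crop(t["color"],(385,270,435,320),10,"pics/t_han.png")
crop(s["color"],(250,295,300,345),10,"pics/s_han.png")
for n,c,b in(("railtop",t,(190,220,340,290)),("hantop",t,(385,270,435,320)),("hanside",s,(250,295,300,345))):
    P=cloud(c,b);print(n,np.percentile(P[...,2],[1,5,50,90,95,99,100]).round(4))
P=cloud(t,(385,270,435,320));np.set_printoptions(linewidth=220)
print((P[::2,::2,2]*1000).astype(int))
E
```

```text
railtop [-6.6000e-03 -4.8000e-03  8.0000e-04  9.1200e-02  9.7300e-02  1.1460e-01
  1.3058e+00]
hantop [-6.6000e-03 -4.7000e-03  2.0000e-04  2.4800e-02  2.9000e-02  7.7800e-02
  1.3058e+00]
hanside [-5.5000e-03 -3.6000e-03  1.0000e-03  2.4500e-02  3.8500e-02  7.6400e-02
  1.1366e+00]
[[  -4   -1    3    2   -2    2    3    1    0    3   -5    2   -1    3    0    0    1   -1    1   -1    0   -1 1305    1   -2]
 [  -6   -1   -1   -4   -4    2    0    0    0   -2   -2   -6    1    3    1    1    0   -1    2   -4    2    0    3    1    1]
 [  -2    0   -2    3    0    2   -1   -1   -1    1    0    1   -2   -3    0   -5    2    1   -2    4    2    0    0    0    2]
 [  -3   -2    0    2   -1    2   -4   -1   -1   -5    1    0   -2    3    1    1   -2    1    2   -1    1   -1   -5    0    4]
 [  -3    2   -3    0    0   -1    0   -5   -2   -2   -1    1   -4   -4   -1   -3   -2    1    1    1   -1    0    0   -2    0]
 [   0    0    2    0   -2   -3    2    0    3   -6    0    2    0   24   22    0    0    0    0    1    0   -1    0    0    0]
 [   1   -4    1    0   -5    0    3    3   -2  
[... 1684 characters left out ...]
  1    0    9    5    0   -5   -3    0   -1    0    0   -1]
 [   0    6    0    0    0    1    3   -1    2    0    3   -3   -2   -2    3    8   13   14    0    1    0    1   -1 1305    0]
 [   0   -2    3    0    3   -1    1    1    0    1    0   -1   -4   -5    1    1   16   22    0   -1   -3    2    1    0   -2]
 [  -6   -2    1    0    0    1    1   -1    2   -5   -1    0   -5    0   -3    4    0   21    0    0   -1    0    0   -2    0]
 [  -1   -3    0   -1   -3   -1    1    2    0    2   -4    0   -2   -1    2    0   -4   -2   -1   -2    4   -1   -2   -1   -5]
 [   9   -2    0   -2    0    0    0   -3   -1    0   -2   -1   -4    0    0    0   -1    7   -2    0   -3   -3   -2    0    2]]
```

View pics/t_rail.png

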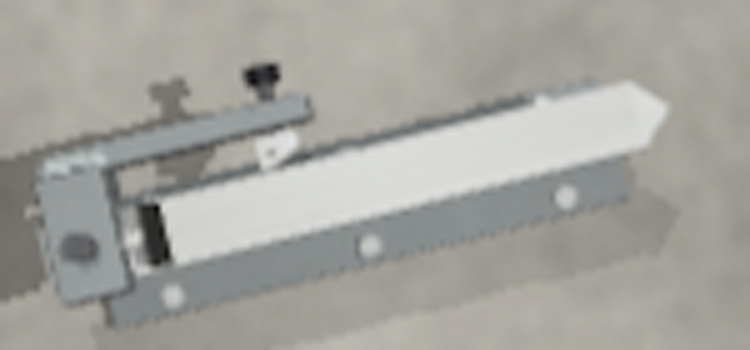

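View pics/t_han.png

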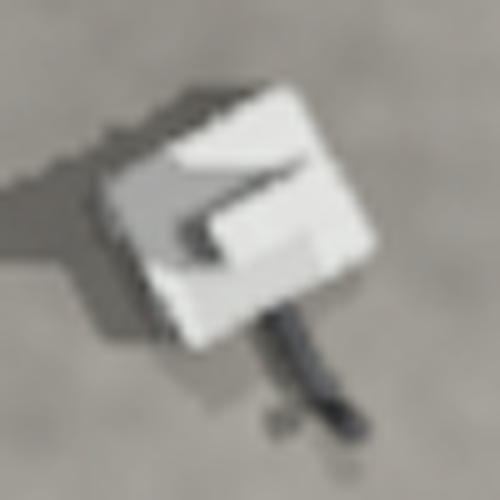

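View pics/s_han.png

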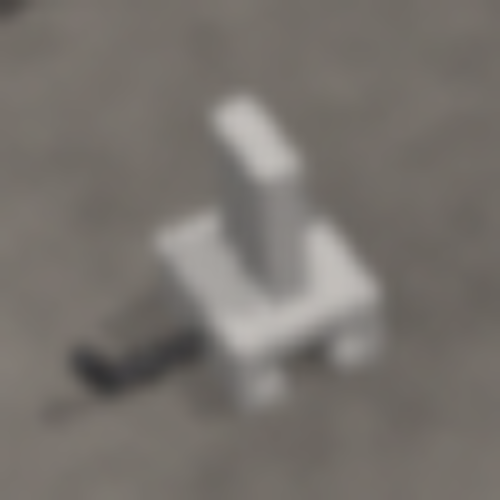

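```bash
python3 - <<'E'
import pickle;from h import *
np.set_printoptions(precision=4,suppress=True)
d=pickle.load(open('d0.pkl','rb'));t=d['top'];s=d['side']
# hanger
b=(385,265,435,320);P=cloud(t,b).reshape(-1,3)
fin=P[(P[:,2]>.06)&(P[:,2]<.09)];print('fin n',len(fin),fin.mean(0),cv2.minAreaRect((fin[:,:2]*1000).astype(np.float32)))
b2=(255,295,300,345);Q=cloud(s,b2).reshape(-1,3);f2=Q[(Q[:,2]>.065)&(Q[:,2]<.09)];print('side fin',len(f2),f2.mean(0))
g=cv2.cvtColor(t["color"],cv2.COLOR_BGR2GRAY)
# plate by corners (pixels from crop/10 -.45 offset)
off=lambda x,y,k,u0,v0:((x+.5)/k-.5+u0,(y+.5)/k-.5+v0)
cs=[off(x,y,10,385,270) for x,y in((288,82),(378,240),(196,352),(102,190))]
C=np.array([onplane(t,*c,.025) for c in cs]);print(C,'ctr',C.mean(0))
for i in range(4):
    e=C[(i+1)%4]-C[i];print('edge',np.linalg.norm(e),np.degrees(np.arctan2(e[1],e[0])))
print('hooktip',onplane(t,*off(352,430,10,385,270),.020))
# rail cap mask
b=(190,220,340,290);P=cloud(t,b);m=(P[...,2]>.083)&(P[...,2]<.1)&(g[220:290,190:340]>195)
m=m.astype(np.uint8);m=cv2.morphologyEx(m,cv2.MORPH_CLOSE,np.ones((3,3)))
n,l,st,_=cv2.connectedComponentsWithStats(m);i=1+st[1:,4].argmax();mm=(l==i)
print(st[i]);ys,xs=np.nonzero(mm)
W=np.array([onplane(t,x+190,y+220,.090)[:2] for x,y in zip(xs,ys)])
W=W
c,sz,a=cv2.minAreaRect((W*1000).astype(np.float32));print('cap rect',c,sz,a)
mu=W.mean(0);w,V=np.linalg.eigh(np.cov((W-mu).T));ax=V[:,1];ax*=np.sign(ax[1]);yaw=np.arctan2(-ax[0],ax[1]);print('mu',mu,'yaw',np.degrees(yaw))
pr=(W-mu)@ax;pe=(W-mu)@np.array([ax[1],-ax[0]]);print('along',pr.min(),pr.max(),'perp',np.percentile(pe,[0,1,99,100]))
pts={k:off(*p,5,190,220) for k,p in dict(tip=(668,108),mouthL=(632,82),mouthR=(648,152),buf_r=(172,232),capfarR=(170,263),capfarL=(163,203)).items()}
for k,p in pts.items():
    z=.09 if k!='buf_r' else .1
    q=onplane(t,*p,z)[:2]-mu;print(k,q@ax,q@[ax[1],-ax[0]],q+mu)
E
```

```text
fin n 81 [ 0.4389 -0.2061  0.0738] ((438.61962890625, -206.76573181152344), (12.493310928344727, 30.04458236694336), 26.498939514160156)
side fin 59 [ 0.4431 -0.2096  0.0737]
[[ 0.471  -0.2206  0.025 ]
 [ 0.4336 -0.2404  0.025 ]
 [ 0.4084 -0.1966  0.025 ]
 [ 0.4465 -0.1759  0.025 ]] ctr [ 0.4399 -0.2084  0.025 ]
edge 0.042248178071880124 -152.08620793230986
edge 0.050491792496801004 119.91654482103777
edge 0.0433779135947669 28.575676670581014
edge 0.050966032855204534 -61.36926580005168
hooktip [ 0.3895 -0.2335  0.02  ]
[  33   17  100   35 1285]
cap rect (536.2205200195312, 105.00820922851562) (43.88661575317383, 224.75714111328125) 13.084466934204102
mu [0.5281 0.1075] yaw 12.614842976238485
along -0.1166360154893713 0.10816093548225451 perp [-0.0153 -0.0146  0.025   0.029 ]
tip -0.11914004148078103 4.454139228073475e-05 [ 0.5541 -0.0088]
mouthL -0.10624258884682825 0.015208786351305315 [0.5661 0.0071]
mouthR -0.1057657115653568 -0.017053239129226083 [0.5345 0.0006]
buf_r 0.1060746282977026 -0.0029148109593942237 [0.502  0.2104]
capfarR 0.11130721793838487 -0.015141985921086901 [0.489  0.2128]
capfarL 0.10852230261962506 0.011528688663093284 [0.5156 0.2159]
```

```bash
cat >> h.py <<'E'
def go(s,pos,yaw_deg,):
    Rm=R.from_euler('xyz',s["tool_rot"]);Rt=R.from_euler('xyz',[np.pi,0,np.radians(yaw_deg)])
    print('shift',(Rm.inv().apply(np.array(pos)-s["eef_pos"])).round(4),'turn',np.degrees((Rm.inv()*Rt).as_rotvec()).round(2))
E
python3 -c "
from bench import ctrl;from h import *
go(ctrl.read_state(),[.4395,-.2075,.15],-62)"
```

```text
shift [-0.3383  0.2006  0.0809] turn [ 7.000e-02  6.000e-02 -9.739e+01]
```

>>> arm_command:
  plan:
    - [[-0.338,0.201,0.08],[0.07,0.06,-97.4]]
    - [[-0.338,0.201,0.08],[0.07,0.06,-97.4]]
    - [[-0.338,0.201,0.08],[0.07,0.06,-97.4]]
    - [[-0.338,0.201,0.08],[0.07,0.06,-97.4]]
    - [[-0.338,0.201,0.08],[0.07,0.06,-97.4]]
    - [[-0.338,0.201,0.08],[0.07,0.06,-97.4]]
    - [[-0.338,0.201,0.08],[0.07,0.06,-97.4]]
    - [[-0.338,0.201,0.08],[0.07,0.06,-97.4]]
    - [[-0.338,0.201,0.08],[0.07,0.06,-97.4]]
    - [[-0.338,0.201,0.08],[0.07,0.06,-97.4]]
  fingers: 0.085
  squeeze: 40

```text
clock: 0.98
eef_pos: [0.4403, -0.2043, 0.1499]
tool_rot: [3.141, 0.001, -1.524]
ft_force: [0.5, -1.1, -0.1]
finger_gap: 0.0849
```

```bash
python3 -c "
from bench import ctrl;from h import *
go(ctrl.read_state(),[.4395,-.2075,.15],-62)"
```

```text
shift [ 0.0032  0.0009 -0.0001] turn [ 2.000e-02  5.000e-02 -2.532e+01]
```

>>> arm_command:
  plan:
    - [[0.003,0.001,0],[0,0,-25.3]]
    - [[0.003,0.001,0],[0,0,-25.3]]
    - [[0.003,0.001,0],[0,0,-25.3]]
    - [[0.003,0.001,0],[0,0,-25.3]]
    - [[0.003,0.001,0],[0,0,-25.3]]

```text
clock: 1.4
eef_pos: [0.4393, -0.2071, 0.1496]
tool_rot: [3.141, 0.001, -1.08]
ft_force: [0.0, -0.3, 0.0]
finger_gap: 0.0851
```

```bash
cat > snap.py <<'E'
import sys,pickle
from bench import ctrl;from h import *
n=sys.argv[1]; s=ctrl.read_state(); c=ctrl.camera("wrist"); T=toolT(s)@c["tool_from_camera"]
cv2.imwrite(f"pics/{n}.png",c["color"]);pickle.dump((s,c,T),open(n+".pkl","wb"));print(s["clock"],s["eef_pos"],s["tool_rot"],s["ft_force"])
E
python3 snap.py w1
```

```text
1.4 [ 0.4393028  -0.20713546  0.14960699] [ 3.14094967e+00  1.45752865e-03 -1.07952833e+00] [ 0.00294138 -0.2978666   0.04152155]
```

View pics/w1.png

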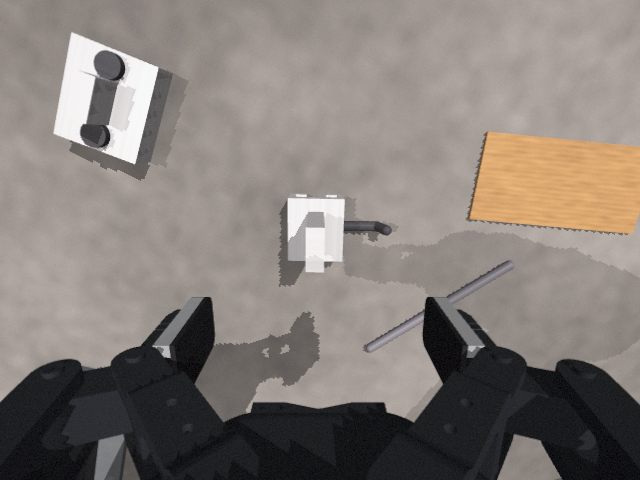

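The wrist view shows the hanger square in the picture: plate x 288–344, y 197–262, fin top around (315,250), hook to the right at (388,230).

```bash
python3 - <<'E'
import pickle;from h import *
np.set_printoptions(precision=4,suppress=True)
s,c,T=pickle.load(open('w1.pkl','rb'))
crop(c["color"],(270,180,400,280),6,"pics/w1c.png")
P=cloud(c,(270,180,360,285),T).reshape(-1,3)
for lo,hi in((.066,.085),(.018,.034)):
    f=P[(P[:,2]>lo)&(P[:,2]<hi)];r=cv2.minAreaRect((f[:,:2]*1000).astype(np.float32));print(len(f),f.mean(0),r)
E
```

```text
886 [ 0.4416 -0.2073  0.0745] ((441.00189208984375, -206.29393005371094), (11.690102577209473, 30.300355911254883), 27.8560848236084)
2673 [ 0.4425 -0.2089  0.0247] ((440.8958740234375, -206.07070922851562), (42.98632049560547, 50.60944366455078), 26.980690002441406)
```

View pics/w1c.png

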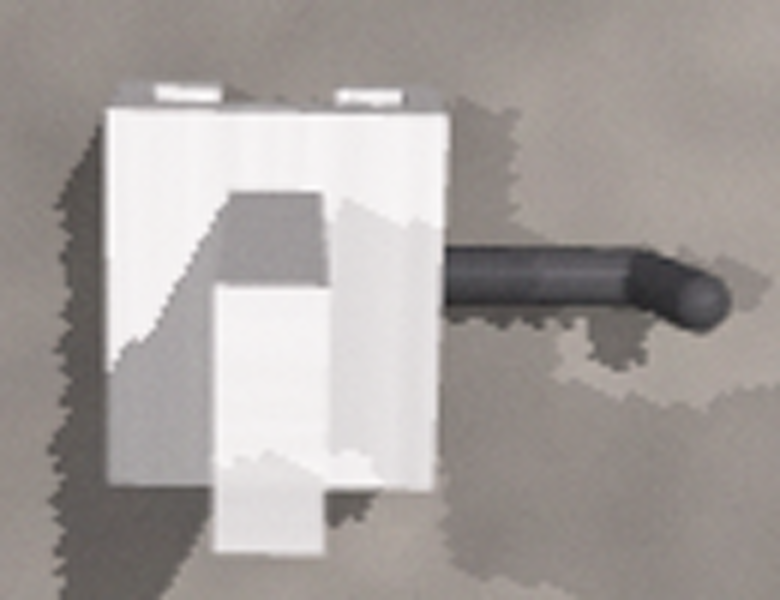

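```bash
python3 -c "
from bench import ctrl;from h import *
go(ctrl.read_state(),[.441,-.2062,.033],-62.5)"
```

```text
shift [ 1.000e-04 -2.000e-03  1.167e-01] turn [0.03 0.08 0.39]
```

>>> arm_command:
  plan:
    - [[0,-0.002,0.03],[0.03,0.08,0.6]]
    - [[0,-0.002,0.06],[0.03,0.08,0.6]]
    - [[0,-0.002,0.085],[0.03,0.08,0.6]]
    - [[0,-0.002,0.105],[0.03,0.08,0.6]]
    - [[0,-0.002,0.1165],[0.03,0.08,0.6]]
    - [[0,-0.002,0.1165],[0.03,0.08,0.6]]
    - [[0,-0.002,0.1165],[0.03,0.08,0.6]]
  fingers: 0.05

```text
clock: 2.03
eef_pos: [0.4406, -0.2063, 0.033]
tool_rot: [3.14, 0.001, -1.096]
ft_force: [0.6, 0.4, 0.0]
finger_gap: 0.0498
```

>>> arm_command:
  plan:
    - [[0,0,0],[0,0,0]]
    - [[0,0,0],[0,0,0]]
    - [[0,0,0],[0,0,0]]
    - [[0,0,0],[0,0,0]]
    - [[0,0,0],[0,0,0]]
    - [[0,0,0],[0,0,0]]
    - [[0,0,0],[0,0,0]]
    - [[0,0,0],[0,0,0]]
  fingers: 0.0
  squeeze: 50

```text
clock: 2.7
eef_pos: [0.4415, -0.2064, 0.034]
tool_rot: [-3.141, -0.001, -1.096]
ft_force: [-0.3, 1.1, 6.4]
finger_gap: 0.0116
```

```bash
python3 snap.py w2
```

```text
2.7 [ 0.44154501 -0.20642585  0.03402339] [-3.14119592e+00 -9.65134490e-04 -1.09587480e+00] [-0.331406    1.08705198  6.44921142]
```

View pics/w2.png

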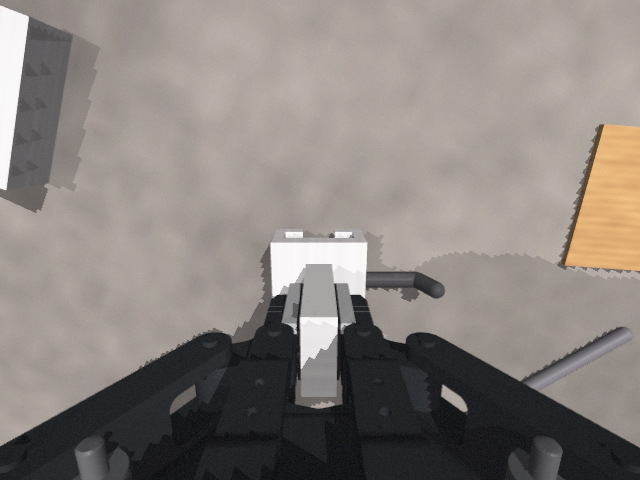

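>>> arm_command:
  plan:
    - [[0,0,-0.02],[0,0,0]]
    - [[0,0,-0.05],[0,0,0]]
    - [[0,0,-0.08],[0,0,0]]
    - [[0,0,-0.08],[0,0,0]]

```text
clock: 3.08
eef_pos: [0.4445, -0.2075, 0.1195]
tool_rot: [-3.135, -0.008, -1.095]
ft_force: [1.3, -1.7, -1.6]
finger_gap: 0.0117
```

```bash
python3 -c "
from bench import ctrl;from h import *
go(ctrl.read_state(),[.5774,-.1112,.18],-77.2)"
```

```text
shift [-0.0243 -0.1626 -0.0596] turn [-0.45 -0.4  14.46]
```

>>> arm_command:
  plan:
    - [[-0.004,-0.027,-0.03],[-0.45,-0.4,4]]
    - [[-0.012,-0.06,-0.06],[-0.45,-0.4,7]]
    - [[-0.02,-0.09,-0.06],[-0.45,-0.4,10]]
    - [[-0.024,-0.12,-0.06],[-0.45,-0.4,14.5]]
    - [[-0.024,-0.145,-0.06],[-0.45,-0.4,14.5]]
    - [[-0.024,-0.1625,-0.06],[-0.45,-0.4,14.5]]
    - [[-0.024,-0.1625,-0.06],[-0.45,-0.4,14.5]]
    - [[-0.024,-0.1625,-0.06],[-0.45,-0.4,14.5]]
    - [[-0.024,-0.1625,-0.06],[-0.45,-0.4,14.5]]

```text
clock: 3.83
eef_pos: [0.5766, -0.1116, 0.1796]
tool_rot: [3.14, 0.001, -1.348]
ft_force: [-0.5, 0.7, -2.8]
finger_gap: 0.0115
```

```bash
python3 snap.py w3; python3 - <<'E'
from bench import ctrl
import cv2,pickle
d={n:ctrl.camera(n) for n in("side","top")}
pickle.dump(d,open("d3.pkl","wb"))
for n in d: cv2.imwrite(f"pics/{n}3.png",d[n]["color"])
E
```

```text
3.8333 [ 0.57661024 -0.11156601  0.17955508] [ 3.13975108e+00  6.25148740e-04 -1.34818239e+00] [-0.45718471  0.70720301 -2.79338124]
```

View pics/w3.png

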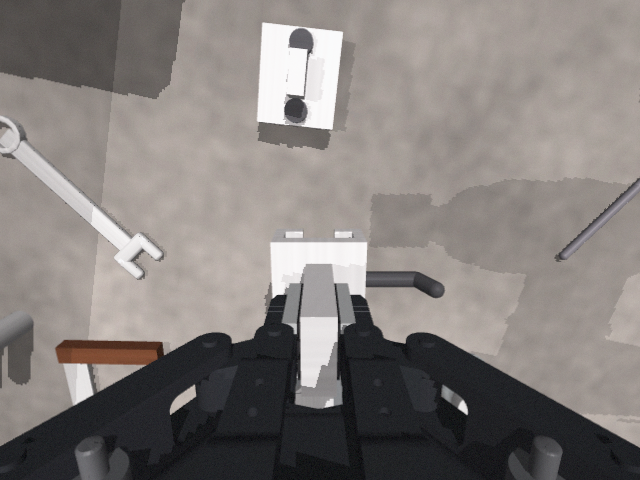

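View pics/side3.png

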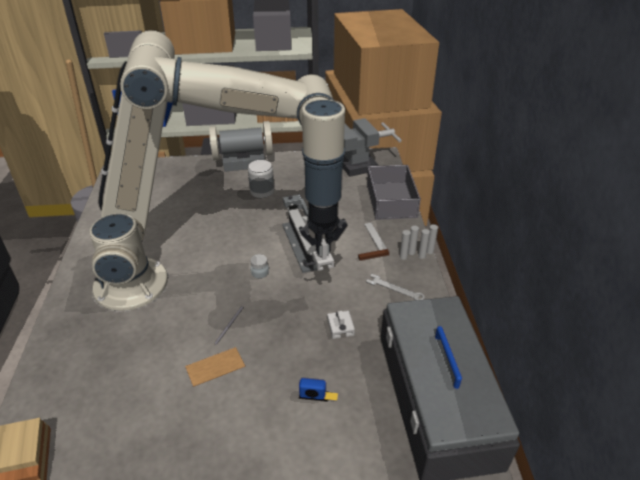

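View pics/top3.png

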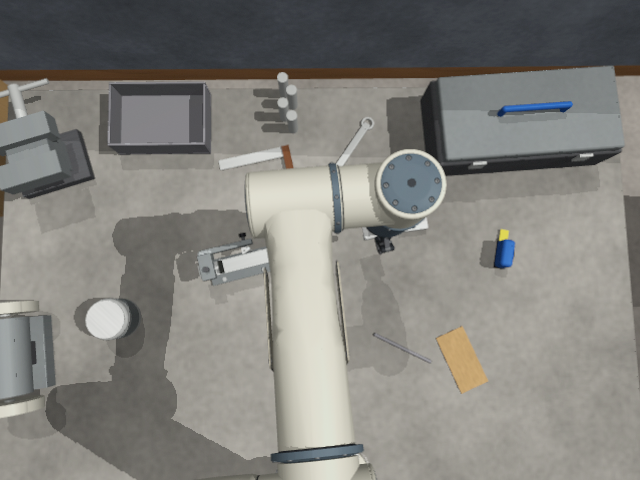

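The wrist camera looks away from the rail. I'll hover higher and further along, so the camera sits over the mouth.

```bash
python3 -c "
from bench import ctrl;from h import *
go(ctrl.read_state(),[.5242,.1228,.27],-77.2)"
```

```text
shift [-0.2406 -0.0004 -0.0895] turn [ 0.01  0.01 -0.08]
```

>>> arm_command:
  plan:
    - [[0,0,-0.03],[0,0,0]]
    - [[-0.01,0,-0.065],[0,0,0]]
    - [[-0.04,0,-0.09],[0,0,0]]
    - [[-0.08,0,-0.09],[0,0,0]]
    - [[-0.12,0,-0.09],[0,0,0]]
    - [[-0.16,0,-0.09],[0,0,0]]
    - [[-0.2,0,-0.09],[0,0,0]]
    - [[-0.23,0,-0.09],[0,0,0]]
    - [[-0.24,0,-0.09],[0,0,0]]
    - [[-0.24,0,-0.09],[0,0,0]]

```text
clock: 4.82
eef_pos: [0.523, 0.124, 0.2707]
tool_rot: [-3.141, 0.001, -1.346]
ft_force: [0.1, -0.7, -3.0]
finger_gap: 0.0115
```

>>> arm_command:
  plan:
    - [[0,0,0],[0,0,0]]
    - [[0,0,0],[0,0,0]]

```text
clock: 4.98
eef_pos: [0.5229, 0.1233, 0.271]
tool_rot: [-3.141, 0.001, -1.346]
ft_force: [0.9, 0.5, -3.0]
finger_gap: 0.0115
```

```bash
python3 snap.py w4
```

```text
4.9833 [0.52289561 0.12325602 0.2709819 ] [-3.14107139e+00  8.03980096e-04 -1.34636410e+00] [ 0.88997237  0.50017421 -2.98013491]
```

View pics/w4.png

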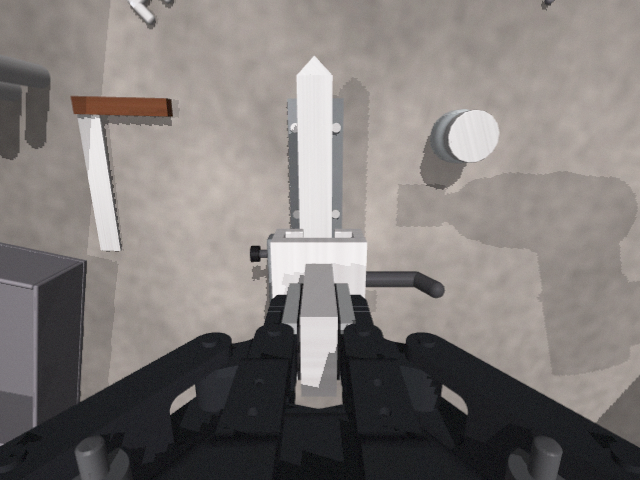

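The cap is visible from the tip at (315,57) down to y≈233, with edges at x≈298 and x≈333.

```bash
python3 - <<'E'
import pickle;from h import *
np.set_printoptions(precision=4,suppress=True)
s,c,T=pickle.load(open('w4.pkl','rb'))
g=cv2.GaussianBlur(cv2.cvtColor(c["color"],cv2.COLOR_BGR2GRAY),(3,3),0).astype(float)
crop(c["color"],(270,45,370,135),7,"pics/w4c.png")
L=[];Rr=[]
for v in range(82,226,3):
    row=g[v,280:350];dx=np.gradient(row)
    a=dx[5:30].argmax()+5;b=-1
    b=(-dx[40:62]).argmax()+40
    L.append(onplane(c,280+a,v,.09,T)[:2]);Rr.append(onplane(c,280+b,v,.09,T)[:2])
L=np.array(L);Rr=np.array(Rr)
def fit(Q):
    vx,vy,x,y=cv2.fitLine(Q.astype(np.float32),cv2.DIST_HUBER,0,1e-4,1e-4).ravel();return np.array([vx,vy])*np.sign(vy),np.array([x,y])
for Q in(L,Rr):
    a,p=fit(Q);print('yaw',np.degrees(np.arctan2(-a[0],a[1])),'res',np.abs((Q-p)@[a[1],-a[0]]).max())
M=(L+Rr)/2;a,p=fit(M);n=np.array([a[1],-a[0]]);print('mid yaw',np.degrees(np.arctan2(-a[0],a[1])),p,'width',np.median((L-Rr)@n),np.ptp((L-Rr)@n))
tip=onplane(c,315,57,.086,T)[:2];print('tip',tip,'offaxis',(tip-p)@n)
o=p+a*((tip-p)@a+.015);print('mouth',o)
tcp=s["eef_pos"][:2];print('tcp rail coords',(tcp-o)@n,(tcp-o)@a, 'tool yaw',np.degrees(s["tool_rot"][2]))
P=cloud(c,(305,90,328,225),T).reshape(-1,3);print('cap z',np.median(P[:,2]))
Lf=P
A=np.c_[P[:,:2],np.ones(len(P))];k=np.abs(P[:,2]-np.median(P[:,2]))<.01;print(np.linalg.lstsq(A[k],P[k,2],rcond=None)[0])
# held hanger plate in tool frame
Pt=(cloud(c,(265,225,372,300),c["tool_from_camera"])).reshape(-1,3)
k=(Pt[:,2]>.0)&(Pt[:,2]<.02);q=Pt[k];print(len(q),np.median(q,0),q.min(0),q.max(0),np.linalg.lstsq(np.c_[q[:,:2],np.ones(len(q))],q[:,2],rcond=None)[0])
d=pickle.load(open('d0.pkl','rb'));t=d['top']
# buffer pad in top view
hsv=t["color"][245:285,200:240];dark=(hsv.max(2)<45).astype(np.uint8);nn,l,st,ce=cv2.connectedComponentsWithStats(dark);print(st,ce)
for i in range(1,nn):
  if st[i,4]>8:
    ys,xs=np.nonzero(l==i);W=np.array([(onplane(t,x+200,y+245,.1)[:2]-o) for x,y in zip(xs,ys)]);print('dark y',(W@a).min(),(W@a).max(),'x',(W@n).min(),(W@n).max())
E
```

```text
yaw 13.2663145 res 0.005990728648611431
yaw 13.435253 res 0.006935881001974628
mid yaw 13.23413 [0.5428 0.0495] width 0.030448353413433445 0.01405109240590768
tip [ 0.555  -0.0066] offaxis -0.0009810908840104065
mouth [0.5525 0.0082]
tcp rail coords -0.0024761218321525946 0.1187438786532456 tool yaw -77.14098062938268
cap z 0.0897287287998399
[0.0001 0.0004 0.0896]
4391 [0.0161 0.0007 0.0094] [-0.002  -0.0211  0.    ] [0.0252 0.0221 0.02  ] [0.0818 0.0009 0.0083]
[[   0    0   40   40 1590]
 [  20   16    2    4    5]
 [  22   21    1    2    2]
 [  23   25    1    2    2]
 [  21   27    1    1    1]] [[19.4874 19.4925]
 [20.8    17.2   ]
 [22.     21.5   ]
 [23.     25.5   ]
 [21.     27.    ]]
```

View pics/w4c.png

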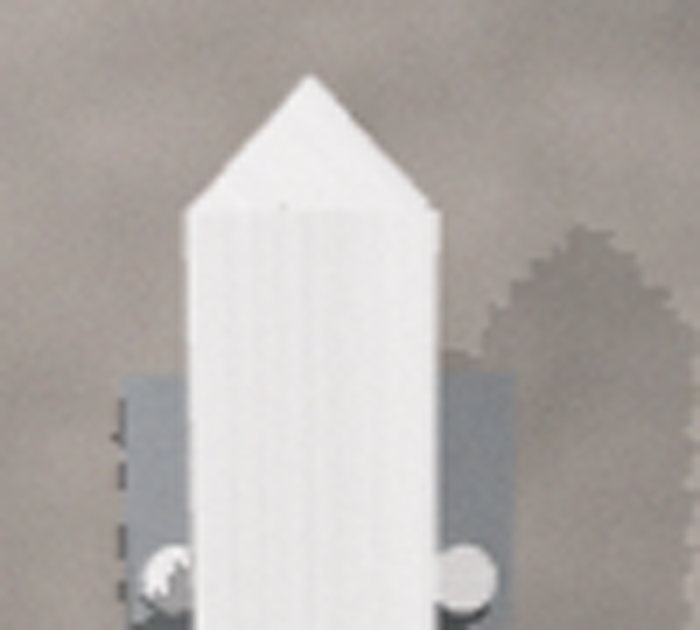

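```bash
python3 - <<'E'
import pickle;from h import *
np.set_printoptions(precision=4,suppress=True)
s,c,T=pickle.load(open('w4.pkl','rb'))
g=cv2.cvtColor(c["color"],cv2.COLOR_BGR2GRAY).astype(float)
def edge(row,lo,hi,sg):
    dx=sg*np.diff(row);i=dx[lo:hi].argmax()+lo;w=np.clip(dx[i-1:i+2],0,None);return (w*np.arange(i-1,i+2)).sum()/w.sum()+.5
L=[];Rr=[]
for v in list(range(78,118,2))+list(range(142,204,2)):
    row=g[v,280:350]
    L.append(onplane(c,280+edge(row,10,28,1),v,.09,T)[:2]);Rr.append(onplane(c,280+edge(row,44,62,-1),v,.09,T)[:2])
L=np.array(L);Rr=np.array(Rr)
def fit(Q):
    vx,vy,x,y=cv2.fitLine(Q.astype(np.float32),cv2.DIST_HUBER,0,1e-4,1e-4).ravel();return np.array([vx,vy])*np.sign(vy),np.array([x,y])
for Q in(L,Rr):
    a,p=fit(Q);r=np.abs((Q-p)@[a[1],-a[0]]);print('yaw',np.degrees(np.arctan2(-a[0],a[1])),'res',np.median(r),r.max())
M=(L+Rr)/2;a,p=fit(M);n=np.array([a[1],-a[0]]);print('mid yaw',np.degrees(np.arctan2(-a[0],a[1])),p,'width',np.median((L-Rr)@n),np.ptp((L-Rr)@n))
tip=onplane(c,270+310.5/7-.43,45+75.5/7-.43,.086,T)[:2];print('tip',tip,'offaxis',(tip-p)@n)
o=p+a*((tip-p)@a+.015);print('mouth',o)
m=[onplane(c,270+x/7-.43,45+y/7-.43,.09,T)[:2]-o for x,y in((186,210),(438,210))];print('mouth corners',[(q@n,q@a) for q in m])
tcp=s["eef_pos"][:2];print('tcp rail',(tcp-o)@n,(tcp-o)@a)
np.save('rail.npy',np.r_[o,a])
t=pickle.load(open('d0.pkl','rb'))['top']
off=lambda x,y,k,u0,v0:((x+.5)/k-.5+u0,(y+.5)/k-.5+v0)
for k,p_,z in(('capRmouth',(648,152),.09),('capLmouth',(632,82),.09),('tip',(668,108),.086),('bufface_top',(164,202),.11),('bufface_bot',(174,265),.11),('capfarR',(170,263),.09),('catchnose',(258,150),.1),('catchfar',(300,135),.1)):
    q=onplane(t,*off(*p_,5,190,220),z)[:2]-o;print(k,q@n,q@a)
E
```

```text
yaw 13.119918 res 5.7807230102706085e-05 0.00017539381835956342
yaw 13.196721 res 4.041036842239736e-05 0.00028153414683113157
mid yaw 13.15826 [0.5402 0.0607] width 0.03018985008746948 0.000413398395379367
tip [ 0.5561 -0.0076] offaxis -8.8433429232641e-05
mouth [0.5528 0.007 ]
mouth corners [(np.float64(0.014852622903593916), np.float64(0.0002687189949960519)), (np.float64(-0.01520475630063186), np.float64(0.00044544325253314577))]
tcp rail -0.0026449975954613617 0.11999279414159933
capRmouth -0.019264474654475092 -0.0021362632131093646
capLmouth 0.01299157680983207 -0.0029191018100177186
tip -0.0019085884309610777 -0.015863834053676057
bufface_top 0.00951456129801288 0.20856717180020817
bufface_bot -0.018281431812952574 0.2105949351398908
capfarR -0.015294522378599658 0.21490877529742278
catchnose 0.02286120161959901 0.16479525647528925
catchfar 0.024814512643101895 0.14536736261907274
```

```bash
python3 - <<'E'
import pickle;from h import *
np.set_printoptions(precision=4,suppress=True)
s,c,T=pickle.load(open('w4.pkl','rb'))
s2,c2,T2=pickle.load(open('w2.pkl','rb'))
for cc in(c2,c):
    crop(cc["color"],(260,220,380,320),6,"pics/w4p.png")
    tc=cc["tool_from_camera"]
    Pt=cloud(cc,(265,225,372,300),tc)
    q=np.r_[Pt[20:33,10:32].reshape(-1,3),Pt[20:33,78:98].reshape(-1,3)];k=np.abs(q[:,2]-np.median(q[:,2]))<.006;q=q[k]
    co=np.linalg.lstsq(np.c_[q[:,:2],np.ones(len(q))],q[:,2],rcond=None)[0];print('plate plane',co,np.median(q,0))
    zt=.034-.025
    g=cv2.cvtColor(cc["color"],cv2.COLOR_BGR2GRAY).astype(float)
    for v in(246,252,258,264):
        row=g[v];dl=np.abs(np.diff(row[262:282])).argmax()+262.5;dr=np.abs(np.diff(row[358:378])).argmax()+358.5
        a=onplane(cc,dl,v,zt,tc);b=onplane(cc,dr,v,zt,tc);print(v,dl,dr,a,b,(a+b)[1]/2,b[1]-a[1])
E
```

```text
plate plane [-0.0251  0.0002  0.0098] [ 0.0203 -0.0101  0.0093]
246 269.5 366.5 [ 0.0228 -0.0215  0.009 ] [0.0228 0.0217 0.009 ] 8.663847226152502e-05 0.04315991704152949
252 270.5 366.5 [ 0.02   -0.0212  0.009 ] [0.0199 0.0218 0.009 ] 0.0003081820744915524 0.04292392695740311
258 270.5 366.5 [ 0.0171 -0.0213  0.009 ] [0.0171 0.0219 0.009 ] 0.0003072061946807099 0.043135108890036036
264 270.5 366.5 [ 0.0143 -0.0214  0.009 ] [0.0143 0.022  0.009 ] 0.00030622090041200825 0.04334847574909311
plate plane [-0.0282 -0.0003  0.0099] [ 0.0204 -0.01    0.0093]
246 269.5 366.5 [ 0.0229 -0.0213  0.009 ] [0.0228 0.0218 0.009 ] 0.000255216466991285 0.04315969332185927
252 270.5 366.5 [ 0.02  -0.021  0.009] [0.02   0.0219 0.009 ] 0.0004767546052054615 0.04292372362440651
258 270.5 366.5 [ 0.0172 -0.0211  0.009 ] [0.0172 0.022  0.009 ] 0.0004757825295200104 0.043134907570217124
264 270.5 366.5 [ 0.0144 -0.0212  0.009 ] [0.0143 0.0221 0.009 ] 0.00047480109781470985 0.043348276491908325
```

View pics/w4p.png

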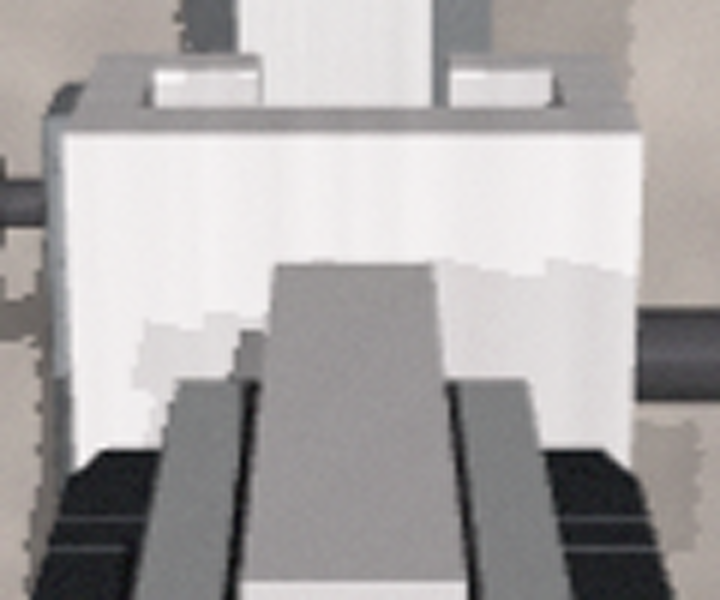

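```bash
cat > rg.py <<'E'
import sys
from bench import ctrl;from h import *
r=np.load('rail.npy');o,a=r[:2],r[2:];n=np.array([a[1],-a[0]]);yaw=np.degrees(np.arctan2(-a[0],a[1]))
s=ctrl.read_state();q=s["eef_pos"][:2]-o;f=s["ft_force"]
print('t',round(s["clock"],2),'rail x,y,z mm',(q@n*1e3).round(2),(q@a*1e3).round(2),(s["eef_pos"][2]*1e3).round(2),'F x,y,z',(f[:2]@n).round(2),(f[:2]@a).round(2),f[2].round(2),'gap',s["finger_gap"].round(4),'torque',s["torque"].round(2))
if len(sys.argv)>1:
    x,y,z=[float(v)/1e3 for v in sys.argv[1:4]];p=o+n*x+a*y;go(s,[p[0],p[1],z],yaw-90)
E
python3 rg.py 0.35 -60 200
```

```text
Traceback (most recent call last):
  File "rg.py", line 5, in <module>
    print('t',round(s["clock"],2),'rail x,y,z mm',(q@n*1e3).round(2),(q@a*1e3).round(2),(s["eef_pos"][2]*1e3).round(2),'F x,y,z',(f[:2]@n).round(2),(f[:2]@a).round(2),f[2].round(2),'gap',s["finger_gap"].round(4),'torque',s["torque"].round(2))
                                                                                                                                                                                           ^^^^^^^^^^^^^^^^^^^^^
AttributeError: 'float' object has no attribute 'round'
```

```bash
sed -i 's/s\["finger_gap"\].round(4)/round(s["finger_gap"],4)/' rg.py; python3 rg.py 0.35 -60 200
```

```text
t 5.03 rail x,y,z mm -2.57 119.68 270.94 F x,y,z 0.27 0.34 -2.08 gap 0.0118 torque [-0.02 -0.    0.01]
shift [ 0.1797 -0.0039  0.0708] turn [-0.03  0.04 -0.33]
```

>>> arm_command:
  plan:
    - [[0.03,-0.004,0],[-0.03,0.04,-0.3]]
    - [[0.065,-0.004,0],[-0.03,0.04,-0.3]]
    - [[0.1,-0.004,0],[-0.03,0.04,-0.3]]
    - [[0.135,-0.004,0],[-0.03,0.04,-0.3]]
    - [[0.165,-0.004,0.0],[-0.03,0.04,-0.3]]
    - [[0.18,-0.004,0.02],[-0.03,0.04,-0.3]]
    - [[0.18,-0.004,0.05],[-0.03,0.04,-0.3]]
    - [[0.18,-0.004,0.07],[-0.03,0.04,-0.3]]
    - [[0.18,-0.004,0.07],[-0.03,0.04,-0.3]]

```text
clock: 5.78
eef_pos: [0.5639, -0.0531, 0.1957]
tool_rot: [3.132, 0.003, -1.345]
ft_force: [-1.4, 0.2, -3.4]
finger_gap: 0.0114
```

```bash
python3 rg.py 0.35 -60 108.8
```

```text
t 5.78 rail x,y,z mm -2.82 -61.08 195.74 F x,y,z -1.27 0.55 -3.36 gap 0.0114 torque [ 0.06  0.18 -0.04]
shift [-0.0009 -0.004   0.0869] turn [ 0.53  0.15 -0.22]
```

>>> arm_command:
  plan:
    - [[-0.001,-0.004,0.02],[0.3,0.1,-0.25]]
    - [[-0.001,-0.004,0.05],[0.3,0.1,-0.25]]
    - [[-0.001,-0.004,0.075],[0.3,0.1,-0.25]]
    - [[-0.001,-0.004,0.087],[0.3,0.1,-0.25]]
    - [[-0.001,-0.004,0.087],[0.3,0.1,-0.25]]
    - [[-0.001,-0.004,0.087],[0.3,0.1,-0.25]]
    - [[-0.001,-0.004,0.087],[0.3,0.1,-0.25]]

```text
clock: 6.37
eef_pos: [0.5683, -0.0516, 0.111]
tool_rot: [3.141, -0.0, -1.341]
ft_force: [0.5, -0.8, -2.4]
finger_gap: 0.0113
```

```bash
python3 rg.py 0.35 -60 108.8
```

```text
t 6.37 rail x,y,z mm 1.79 -60.6 111.01 F x,y,z 0.36 -0.87 -2.43 gap 0.0113 torque [-0.   -0.06 -0.04]
shift [-0.0006  0.0014  0.0022] turn [ 0.03 -0.02  0.03]
```

>>> arm_command:
  plan:
    - [[0,0.0014,0.0022],[0.03,-0.02,0.03]]
    - [[0,0.0014,0.0022],[0.03,-0.02,0.03]]
    - [[0,0.0014,0.0022],[0.03,-0.02,0.03]]
    - [[0,0.0014,0.0022],[0.03,-0.02,0.03]]

```text
clock: 6.7
eef_pos: [0.5672, -0.0519, 0.1094]
tool_rot: [-3.14, -0.0, -1.341]
ft_force: [0.5, -0.2, -2.3]
finger_gap: 0.0113
```

```bash
python3 rg.py 0.35 -30 108.8; python3 -c "
from bench import ctrl;import cv2
from h import crop
c=ctrl.camera('side');crop(c['color'],(270,190,350,280),7,'pics/side5.png')"
```

```text
t 6.7 rail x,y,z mm 0.66 -60.62 109.43 F x,y,z 0.46 -0.29 -2.32 gap 0.0113 torque [0.02 0.03 0.02]
shift [-0.0306  0.0003  0.0006] turn [-0.07 -0.01  0.  ]
```

View pics/side5.png

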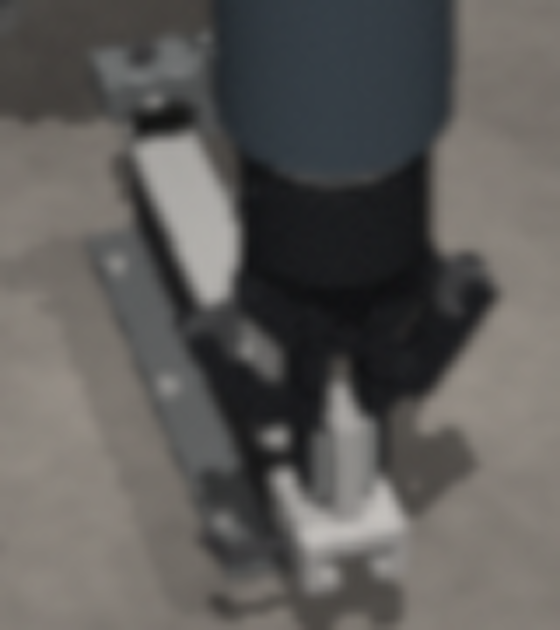

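>>> arm_command:
  plan:
    - [[-0.002,0.0003,0.0005],[-0.07,0,0]]
    - [[-0.004,0.0003,0.0005],[-0.07,0,0]]
    - [[-0.006,0.0003,0.0005],[-0.07,0,0]]
    - [[-0.008,0.0003,0.0005],[-0.07,0,0]]
    - [[-0.01,0.0003,0.0005],[-0.07,0,0]]
    - [[-0.012,0.0003,0.0005],[-0.07,0,0]]
    - [[-0.014,0.0003,0.0005],[-0.07,0,0]]
    - [[-0.016,0.0003,0.0005],[-0.07,0,0]]
    - [[-0.018,0.0003,0.0005],[-0.07,0,0]]
    - [[-0.018,0.0003,0.0005],[-0.07,0,0]]

```text
clock: 7.58
eef_pos: [0.5627, -0.034, 0.1087]
tool_rot: [3.141, -0.0, -1.341]
ft_force: [0.2, -0.3, -2.3]
finger_gap: 0.0115
```

```bash
python3 rg.py 0.35 -25 108.8
```

```text
t 7.58 rail x,y,z mm 0.27 -42.23 108.74 F x,y,z 0.15 -0.32 -2.28 gap 0.0115 torque [ 0.02 -0.02  0.  ]
shift [-0.0172 -0.0001 -0.0001] turn [ 0.03 -0.    0.02]
```

>>> arm_command:
  plan:
    - [[-0.0015,0,0],[0,0,0]]
    - [[-0.003,0,0],[0,0,0]]
    - [[-0.0045,0,0],[0,0,0]]
    - [[-0.006,0,0],[0,0,0]]
    - [[-0.0075,0,0],[0,0,0]]
    - [[-0.009,0,0],[0,0,0]]
    - [[-0.0105,0,0],[0,0,0]]
    - [[-0.012,0,0],[0,0,0]]
    - [[-0.012,0,0],[0,0,0]]

```text
clock: 8.33
eef_pos: [0.5599, -0.0221, 0.1087]
tool_rot: [3.141, 0.0, -1.341]
ft_force: [0.4, 0.6, -1.9]
finger_gap: 0.0116
```

```bash
python3 rg.py 0.35 -15 108.8
```

```text
t 8.33 rail x,y,z mm 0.27 -29.98 108.72 F x,y,z 0.57 0.49 -1.9 gap 0.0116 torque [-0.03 -0.02 -0.04]
shift [-0.015  -0.0001 -0.0001] turn [0.03 0.   0.03]
```

>>> arm_command:
  plan:
    - [[-0.0015,0,0],[0,0,0]]
    - [[-0.003,0,0],[0,0,0]]
    - [[-0.0045,0,0],[0,0,0]]
    - [[-0.006,0,0],[0,0,0]]
    - [[-0.0075,0,0],[0,0,0]]
    - [[-0.009,0,0],[0,0,0]]
    - [[-0.0105,0,0],[0,0,0]]
    - [[-0.012,0,0],[0,0,0]]
    - [[-0.012,0,0],[0,0,0]]

```text
clock: 9.08
eef_pos: [0.5571, -0.0101, 0.1087]
tool_rot: [3.141, 0.0, -1.34]
ft_force: [0.2, -0.5, -1.7]
finger_gap: 0.0114
```

```bash
python3 rg.py 0.35 10 108.8
```

```text
t 9.08 rail x,y,z mm 0.27 -17.68 108.75 F x,y,z 0.05 -0.51 -1.74 gap 0.0114 torque [ 0.03 -0.03 -0.04]
shift [-0.0277 -0.0001 -0.0001] turn [0.03 0.01 0.05]
```

>>> arm_command:
  plan:
    - [[-0.0025,0,0],[0,0,0.03]]
    - [[-0.005,0,0],[0,0,0.03]]
    - [[-0.0075,0,0],[0,0,0.03]]
    - [[-0.01,0,0],[0,0,0.03]]
    - [[-0.0125,0,0],[0,0,0.03]]
    - [[-0.015,0,0],[0,0,0.03]]
    - [[-0.018,0,0],[0,0,0.03]]
    - [[-0.021,0,0],[0,0,0.03]]
    - [[-0.024,0,0],[0,0,0.03]]
    - [[-0.027,0,0],[0,0,0.03]]

```text
clock: 9.92
eef_pos: [0.5509, 0.0165, 0.1088]
tool_rot: [3.141, 0.0, -1.341]
ft_force: [-0.3, -0.1, -2.1]
finger_gap: 0.0116
```

```bash
python3 rg.py 0.35 50 108.8; python3 snap.py w6
```

```text
t 9.92 rail x,y,z mm 0.28 9.66 108.78 F x,y,z -0.33 -0.07 -2.13 gap 0.0116 torque [ 0.02 -0.05 -0.02]
shift [-0.0403 -0.0001 -0.    ] turn [0.02 0.01 0.02]
9.9167 [0.55086042 0.016483   0.10878165] [ 3.14125268e+00  1.42647088e-04 -1.34080266e+00] [-0.30318416 -0.14634689 -2.12730998]
```

View pics/w6.png

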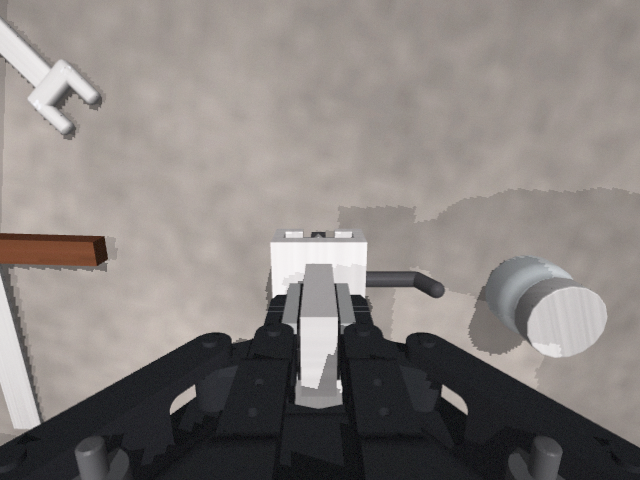

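The threading was free of force, and the hook is on the rail's -x side (picture right, (430,285)). I'll slide on.

>>> arm_command:
  plan:
    - [[-0.003,0,0],[0,0,0.02]]
    - [[-0.007,0,0],[0,0,0.02]]
    - [[-0.011,0,0],[0,0,0.02]]
    - [[-0.015,0,0],[0,0,0.02]]
    - [[-0.019,0,0],[0,0,0.02]]
    - [[-0.023,0,0],[0,0,0.02]]
    - [[-0.027,0,0],[0,0,0.02]]
    - [[-0.031,0,0],[0,0,0.02]]
    - [[-0.035,0,0],[0,0,0.02]]
    - [[-0.039,0,0],[0,0,0.02]]

```text
clock: 10.8
eef_pos: [0.5418, 0.0553, 0.1088]
tool_rot: [3.141, 0.0, -1.341]
ft_force: [0.4, -0.6, -1.9]
finger_gap: 0.0119
```

```bash
python3 rg.py 0.35 90 108.8
```

```text
t 10.8 rail x,y,z mm 0.26 49.48 108.79 F x,y,z 0.26 -0.64 -1.87 gap 0.0119 torque [0.01 0.05 0.01]
shift [-0.0405 -0.0001  0.    ] turn [0.02 0.02 0.01]
```

>>> arm_command:
  plan:
    - [[-0.003,0,0],[0,0,0.02]]
    - [[-0.007,0,0],[0,0,0.02]]
    - [[-0.011,0,0],[0,0,0.02]]
    - [[-0.015,0,0],[0,0,0.02]]
    - [[-0.019,0,0],[0,0,0.02]]
    - [[-0.023,0,0],[0,0,0.02]]
    - [[-0.027,0,0],[0,0,0.02]]
    - [[-0.031,0,0],[0,0,0.02]]
    - [[-0.035,0,0],[0,0,0.02]]
    - [[-0.039,0,0],[0,0,0.02]]

```text
clock: 11.63
eef_pos: [0.5328, 0.0936, 0.1088]
tool_rot: [3.141, 0.0, -1.341]
ft_force: [-1.1, -0.1, -2.0]
finger_gap: 0.0113
```

```bash
python3 rg.py 0.35 110 108.8;python3 -c "
from bench import ctrl;import cv2
from h import crop
c=ctrl.camera('side');crop(c['color'],(270,180,350,260),7,'pics/side6.png')
c=ctrl.camera('top');crop(c['color'],(190,220,340,290),5,'pics/top6.png')"
```

```text
t 11.63 rail x,y,z mm 0.26 88.89 108.78 F x,y,z -1.07 0.14 -1.97 gap 0.0113 torque [ 0.02 -0.03 -0.03]
shift [-0.0211 -0.0001 -0.    ] turn [ 0.02  0.02 -0.01]
```

View pics/side6.png

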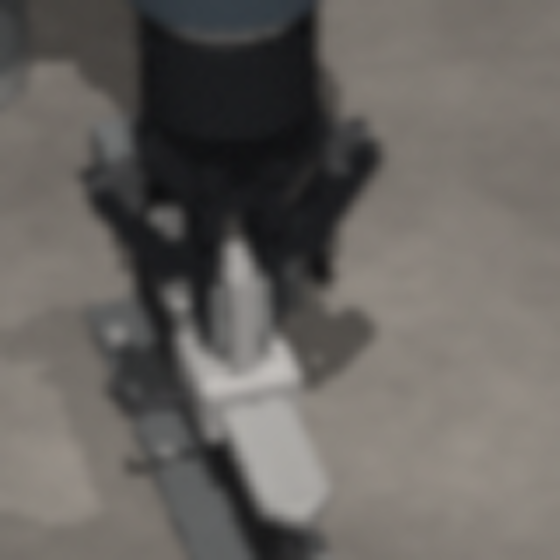

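View pics/top6.png

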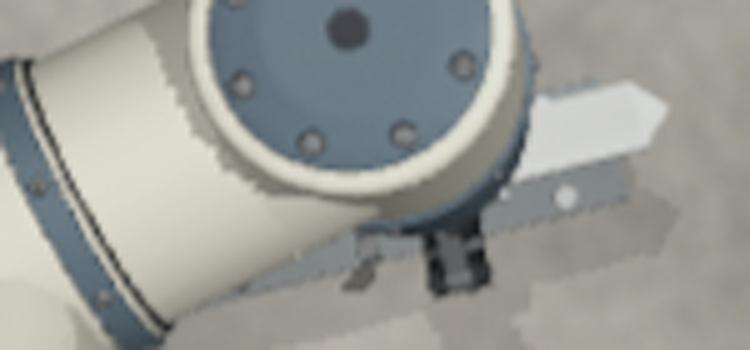

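```bash
python3 - <<'E'
import pickle;from h import *
np.set_printoptions(precision=0,suppress=True,linewidth=200)
t=pickle.load(open('d0.pkl','rb'))['top'];r=np.load('rail.npy');o,a=r[:2],r[2:];n=np.array([a[1],-a[0]])
P=cloud(t,(195,230,260,275)).reshape(-1,3);q=P[:,:2]-o;x=q@n*1e3;y=q@a*1e3;z=P[:,2]*1e3
for lo,hi in((94,103),(103,112),(112,140)):
    k=(z>lo)&(z<hi);print(lo,hi,k.sum());print(np.c_[x,y,z][k][::3][:45].astype(int).tolist())
E
```

```text
94 103 223
[[55, 160, 94], [41, 147, 95], [39, 141, 95], [40, 156, 96], [38, 146, 97], [38, 157, 97], [36, 148, 95], [40, 172, 96], [37, 162, 95], [35, 153, 97], [40, 185, 101], [38, 177, 98], [33, 154, 95], [31, 145, 94], [40, 192, 97], [36, 176, 96], [34, 165, 95], [42, 206, 94], [38, 191, 97], [35, 182, 99], [34, 176, 95], [32, 169, 98], [42, 217, 95], [40, 208, 97], [37, 198, 98], [35, 189, 95], [31, 172, 97], [41, 220, 94], [39, 213, 97], [37, 207, 95], [41, 231, 95], [38, 220, 95], [35, 207, 99], [32, 197, 95], [41, 242, 95], [40, 236, 95], [37, 225, 98], [34, 214, 96], [33, 206, 94], [41, 251, 96], [39, 242, 97], [37, 234, 94], [35, 225, 96], [33, 217, 95], [18, 157, 94]]
103 112 184
[[31, 240, 109], [31, 249, 108], [27, 234, 110], [30, 255, 110], [28, 249, 111], [24, 232, 111], [27, 254, 109], [25, 243, 110], [23, 235, 109], [27, 260, 110], [24, 250, 109], [21, 239, 110], [20, 232, 105], [23, 255, 109], [20, 244, 110], [18, 233, 111], [22, 259, 110], [18, 245, 109], [15, 232, 109], [18, 253, 111], [15, 241, 107], [13, 231, 104], [9, 215, 103], [15, 248, 109], [12, 239, 110], 
[... 327 characters left out ...]
37, 114], [28, 239, 113], [27, 246, 114], [26, 240, 114], [26, 249, 112], [25, 255, 115], [22, 241, 112], [22, 252, 114], [18, 235, 114], [20, 252, 114], [16, 236, 113], [16, 247, 113], [14, 238, 116], [16, 257, 116], [12, 240, 115], [14, 256, 112], [10, 241, 114], [9, 235, 113], [11, 252, 112], [8, 239, 114], [10, 259, 114], [8, 250, 114], [6, 242, 113], [4, 232, 112], [5, 247, 112], [4, 241, 112], [5, 256, 112], [2, 244, 118], [0, 237, 113], [3, 256, 112], [0, 247, 120], [0, 241, 115], [0, 252, 118], [-2, 245, 123], [-3, 236, 112], [-2, 251, 122], [-4, 245, 122], [-5, 240, 116], [-4, 251, 116], [-6, 244, 117], [-9, 233, 114], [-7, 249, 118], [-9, 241, 115], [-6, 261, 112], [-11, 242, 114]]
```

>>> arm_command:
  plan:
    - [[-0.002,0,0],[0,0,0]]
    - [[-0.005,0,0],[0,0,0]]
    - [[-0.008,0,0],[0,0,0]]
    - [[-0.011,0,0],[0,0,0]]
    - [[-0.014,0,0],[0,0,0]]
    - [[-0.017,0,0],[0,0,0]]
    - [[-0.02,0,0],[0,0,0]]
    - [[-0.021,0,0],[0,0,0]]

```text
clock: 12.4
eef_pos: [0.5279, 0.1147, 0.1088]
tool_rot: [3.141, 0.001, -1.34]
ft_force: [-0.2, -0.1, -1.6]
finger_gap: 0.0113
```

```bash
python3 rg.py 0.35 125 108.8
```

```text
t 12.4 rail x,y,z mm 0.31 110.55 108.83 F x,y,z -0.18 -0.02 -1.56 gap 0.0113 torque [ 0.01  0.01 -0.03]
shift [-0.0145 -0.0001  0.    ] turn [0.01 0.03 0.05]
```

>>> arm_command:
  plan:
    - [[-0.0015,0,0],[0,0,0]]
    - [[-0.003,0,0],[0,0,0]]
    - [[-0.0045,0,0],[0,0,0]]
    - [[-0.006,0,0],[0,0,0]]
    - [[-0.0075,0,0],[0,0,0]]
    - [[-0.009,0,0],[0,0,0]]
    - [[-0.0105,0,0],[0,0,0]]
    - [[-0.012,0,0],[0,0,0]]
    - [[-0.0135,0,0],[0,0,0]]
    - [[-0.015,0,0],[0,0,0]]

```text
clock: 13.23
eef_pos: [0.5245, 0.1295, 0.1088]
tool_rot: [3.141, 0.001, -1.34]
ft_force: [0.5, -0.2, -2.0]
finger_gap: 0.0115
```

```bash
python3 rg.py 0.35 140 108.8
```

```text
t 13.23 rail x,y,z mm 0.3 125.71 108.81 F x,y,z 0.47 -0.36 -2.03 gap 0.0115 torque [-0.01  0.01 -0.04]
shift [-0.0143 -0.0001  0.    ] turn [0.01 0.03 0.05]
```

>>> arm_command:
  plan:
    - [[-0.0015,0,0],[0,0,0]]
    - [[-0.003,0,0],[0,0,0]]
    - [[-0.0045,0,0],[0,0,0]]
    - [[-0.006,0,0],[0,0,0]]
    - [[-0.0075,0,0],[0,0,0]]
    - [[-0.009,0,0],[0,0,0]]

```text
clock: 13.73
eef_pos: [0.5219, 0.1377, 0.1085]
tool_rot: [3.14, -0.0, -1.34]
ft_force: [-1.1, -3.2, -2.3]
finger_gap: 0.0115
```

```bash
python3 rg.py 0.35 150 108.8
```

```text
t 13.73 rail x,y,z mm -0.36 134.31 108.54 F x,y,z -1.79 -2.9 -2.32 gap 0.0115 torque [-1.18  0.45 -0.03]
shift [-0.0157 -0.0007 -0.0003] turn [ 0.1  -0.02  0.04]
```

>>> arm_command:
  plan:
    - [[-0.0012,-0.0003,0],[0,0,0]]
    - [[-0.0024,-0.0003,0],[0,0,0]]
    - [[-0.0036,-0.0003,0],[0,0,0]]
    - [[-0.0048,-0.0003,0],[0,0,0]]
    - [[-0.006,-0.0003,0],[0,0,0]]
    - [[-0.0072,-0.0003,0],[0,0,0]]
    - [[-0.0084,-0.0003,0],[0,0,0]]
    - [[-0.0096,-0.0003,0],[0,0,0]]

```text
clock: 14.4
eef_pos: [0.5198, 0.1475, 0.1085]
tool_rot: [3.14, 0.0, -1.34]
ft_force: [-2.6, -1.5, -2.4]
finger_gap: 0.0115
```

```bash
python3 rg.py 0.35 155 108.8
```

```text
t 14.4 rail x,y,z mm -0.12 144.32 108.51 F x,y,z -2.84 -0.88 -2.35 gap 0.0115 torque [-0.71  0.82  0.  ]
shift [-0.0107 -0.0005 -0.0003] turn [0.1  0.01 0.04]
```

>>> arm_command:
  plan:
    - [[-0.0012,-0.0003,0],[0,0,0]]
    - [[-0.0024,-0.0003,0],[0,0,0]]
    - [[-0.0036,-0.0003,0],[0,0,0]]
    - [[-0.0048,-0.0003,0],[0,0,0]]
    - [[-0.006,-0.0003,0],[0,0,0]]
    - [[-0.0072,-0.0003,0],[0,0,0]]
    - [[-0.0084,-0.0003,0],[0,0,0]]
    - [[-0.0096,-0.0003,0],[0,0,0]]

```text
clock: 15.07
eef_pos: [0.5179, 0.157, 0.1085]
tool_rot: [3.14, 0.0, -1.34]
ft_force: [-2.1, -1.2, -1.9]
finger_gap: 0.0115
```

```bash
python3 rg.py 0.35 170 108.8
```

```text
t 15.07 rail x,y,z mm 0.14 154.0 108.49 F x,y,z -2.28 -0.71 -1.92 gap 0.0115 torque [-0.71  0.88  0.02]
shift [-0.016  -0.0002 -0.0003] turn [0.11 0.   0.04]
```

>>> arm_command:
  plan:
    - [[-0.002,0,0],[0,0,0]]
    - [[-0.004,0,0],[0,0,0]]
    - [[-0.006,0,0],[0,0,0]]
    - [[-0.008,0,0],[0,0,0]]
    - [[-0.01,0,0],[0,0,0]]
    - [[-0.012,0,0],[0,0,0]]
    - [[-0.014,0,0],[0,0,0]]
    - [[-0.016,0,0],[0,0,0]]
    - [[-0.018,0,0],[0,0,0]]
    - [[-0.02,0,0],[0,0,0]]

```text
clock: 15.9
eef_pos: [0.5133, 0.1767, 0.1085]
tool_rot: [3.14, 0.0, -1.341]
ft_force: [-2.5, -1.7, -2.2]
finger_gap: 0.0117
```

```bash
python3 rg.py 0.35 185 108.5
```

```text
t 15.9 rail x,y,z mm 0.15 174.22 108.49 F x,y,z -2.87 -1.1 -2.22 gap 0.0117 torque [-0.79  0.91 -0.01]
shift [-0.0108 -0.0002 -0.    ] turn [0.1  0.01 0.04]
```

>>> arm_command:
  plan:
    - [[-0.001,0,0],[0,0,0]]
    - [[-0.002,0,0],[0,0,0]]
    - [[-0.003,0,0],[0,0,0]]
    - [[-0.004,0,0],[0,0,0]]
    - [[-0.005,0,0],[0,0,0]]
    - [[-0.006,0,0],[0,0,0]]
    - [[-0.007,0,0],[0,0,0]]
    - [[-0.008,0,0],[0,0,0]]
    - [[-0.009,0,0],[0,0,0]]

```text
clock: 16.65
eef_pos: [0.5112, 0.1856, 0.1085]
tool_rot: [3.14, 0.0, -1.341]
ft_force: [-1.9, -1.9, -2.7]
finger_gap: 0.0113
```

```bash
python3 rg.py 0.35 190 108.5
```

```text
t 16.65 rail x,y,z mm 0.14 183.33 108.5 F x,y,z -2.32 -1.45 -2.75 gap 0.0113 torque [-0.71  0.84 -0.09]
shift [-0.0067 -0.0002 -0.    ] turn [0.1  0.01 0.03]
```

Next, small steps of about 2–3 mm per call, watching the force.

>>> arm_command:
  plan:
    - [[-0.0008,0,0],[0,0,0]]
    - [[-0.0016,0,0],[0,0,0]]
    - [[-0.0024,0,0],[0,0,0]]
    - [[-0.003,0,0],[0,0,0]]

```text
clock: 16.98
eef_pos: [0.5105, 0.1886, 0.1085]
tool_rot: [3.14, 0.0, -1.341]
ft_force: [-2.2, -2.1, -2.1]
finger_gap: 0.0112
```

```bash
python3 rg.py
```

```text
t 16.98 rail x,y,z mm 0.15 186.41 108.53 F x,y,z -2.6 -1.57 -2.12 gap 0.0112 torque [-0.74  0.82 -0.05]
```

>>> arm_command:
  plan:
    - [[-0.0008,0,0],[0,0,0]]
    - [[-0.0016,0,0],[0,0,0]]
    - [[-0.0024,0,0],[0,0,0]]

```text
clock: 17.23
eef_pos: [0.5099, 0.191, 0.1085]
tool_rot: [3.14, 0.0, -1.341]
ft_force: [-1.6, -2.3, -2.4]
finger_gap: 0.0115
```

```bash
python3 rg.py
```

```text
t 17.23 rail x,y,z mm 0.11 188.9 108.46 F x,y,z -2.1 -1.88 -2.39 gap 0.0115 torque [-0.71  0.88 -0.1 ]
```

>>> arm_command:
  plan:
    - [[-0.0008,0,0],[0,0,0]]
    - [[-0.0016,0,0],[0,0,0]]
    - [[-0.0016,0,0],[0,0,0]]

```text
clock: 17.48
eef_pos: [0.5095, 0.1926, 0.1085]
tool_rot: [3.14, -0.0, -1.34]
ft_force: [-2.9, -3.5, -3.3]
finger_gap: 0.0109
```

```bash
python3 rg.py
```

```text
t 17.48 rail x,y,z mm 0.11 190.52 108.49 F x,y,z -3.61 -2.71 -3.27 gap 0.0109 torque [-0.86  0.82 -0.12]
```

>>> arm_command:
  plan:
    - [[-0.0006,0,0],[0,0,0]]
    - [[-0.0012,0,0],[0,0,0]]
    - [[-0.0012,0,0],[0,0,0]]

```text
clock: 17.73
eef_pos: [0.5093, 0.1935, 0.1085]
tool_rot: [3.14, -0.001, -1.34]
ft_force: [-0.9, -3.5, -2.0]
finger_gap: 0.0119
```

```bash
python3 rg.py
```

```text
t 17.73 rail x,y,z mm 0.13 191.49 108.53 F x,y,z -1.66 -3.18 -1.95 gap 0.0119 torque [-1.32  0.59 -0.14]
```

>>> arm_command:
  plan:
    - [[-0.0006,0,0],[0,0,0]]
    - [[-0.0012,0,0],[0,0,0]]
    - [[-0.0012,0,0],[0,0,0]]

```text
clock: 17.98
eef_pos: [0.5091, 0.1945, 0.1085]
tool_rot: [3.14, -0.001, -1.34]
ft_force: [-2.2, -3.8, -3.2]
finger_gap: 0.0117
```

```bash
python3 rg.py
```

```text
t 17.98 rail x,y,z mm 0.12 192.55 108.5 F x,y,z -2.96 -3.19 -3.17 gap 0.0117 torque [-1.46  0.34  0.01]
```

>>> arm_command:
  plan:
    - [[-0.0005,0,0],[0,0,0]]
    - [[-0.001,0,0],[0,0,0]]
    - [[-0.001,0,0],[0,0,0]]

```text
clock: 18.23
eef_pos: [0.509, 0.1957, 0.1086]
tool_rot: [3.14, -0.001, -1.34]
ft_force: [-0.4, -3.8, -3.3]
finger_gap: 0.0117
```

```bash
python3 rg.py
```

```text
t 18.23 rail x,y,z mm 0.33 193.66 108.56 F x,y,z -1.25 -3.61 -3.27 gap 0.0117 torque [-1.38  0.17  0.04]
```

>>> arm_command:
  plan:
    - [[-0.0005,0,0],[0,0,0]]
    - [[-0.001,0,0],[0,0,0]]
    - [[-0.001,0,0],[0,0,0]]

```text
clock: 18.48
eef_pos: [0.5088, 0.1965, 0.1086]
tool_rot: [3.14, -0.001, -1.34]
ft_force: [-1.4, -4.2, -2.6]
finger_gap: 0.0111
```

```bash
python3 rg.py
```

```text
t 18.48 rail x,y,z mm 0.34 194.55 108.58 F x,y,z -2.33 -3.73 -2.57 gap 0.0111 torque [-1.69  0.2   0.05]
```

```bash
python3 snap.py w7; python3 -c "
from h import *
import cv2
i=cv2.imread('pics/w7.png');crop(i,(220,180,400,310),4,'pics/w7c.png')
from bench import ctrl
c=ctrl.camera('side');crop(c['color'],(270,180,350,260),7,'pics/side7.png')"
```

```text
18.4833 [0.50882677 0.19653579 0.10857851] [ 3.13998730e+00 -1.17335198e-03 -1.34008005e+00] [-1.4199246  -4.15901545 -2.56771959]
```

View pics/w7c.png

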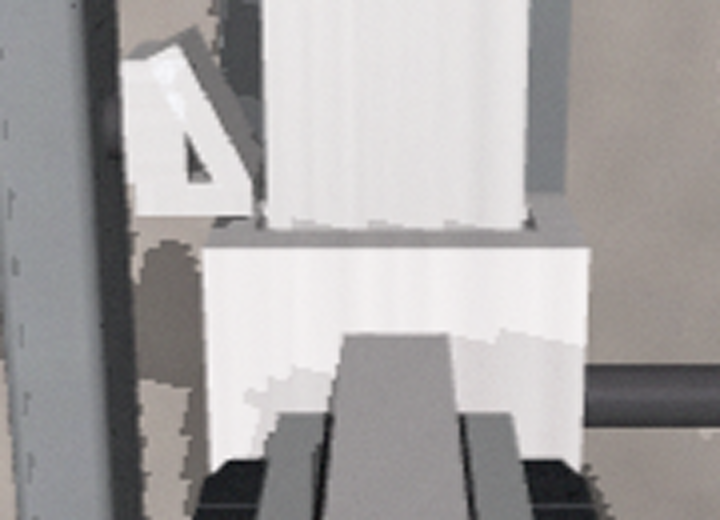

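View pics/side7.png

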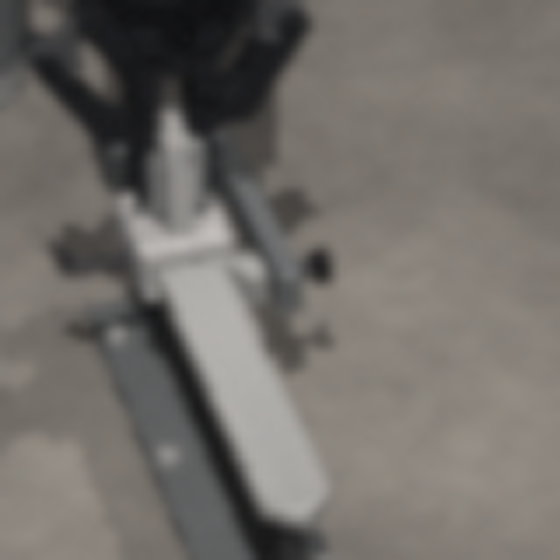

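The wrist view shows the catch out behind the saddle: square back at crop (135–252, 215), overlapping the saddle's rear corner at x≥203. I'll ease back, settle onto the cap and release.

>>> arm_command:
  plan:
    - [[0.0003,0,0.0005],[0,0,0]]
    - [[0.0006,0,0.001],[0,0,0]]
    - [[0.0006,0,0.0011],[0,0,0]]
    - [[0.0006,0,0.0011],[0,0,0]]

```text
clock: 18.92
eef_pos: [0.5095, 0.1962, 0.1079]
tool_rot: [3.141, -0.001, -1.34]
ft_force: [0.3, -3.8, -0.6]
finger_gap: 0.0115
```

```bash
python3 rg.py
```

```text
t 18.92 rail x,y,z mm 0.87 194.06 107.87 F x,y,z -0.55 -3.81 -0.64 gap 0.0115 torque [-1.41 -0.13  0.04]
```

>>> arm_command:
  plan:
    - [[0,0,0],[0,0,0]]
    - [[0,0,0],[0,0,0]]
    - [[0,0,0],[0,0,0]]
    - [[0,0,0],[0,0,0]]
    - [[0,0,0],[0,0,0]]
    - [[0,0,0],[0,0,0]]
  fingers: 0.04

```text
clock: 19.42
eef_pos: [0.5096, 0.1965, 0.108]
tool_rot: [-3.141, -0.0, -1.34]
ft_force: [0.2, -0.2, 0.1]
finger_gap: 0.0397
```

```bash
python3 rg.py
```

```text
t 19.42 rail x,y,z mm 1.03 194.31 107.97 F x,y,z 0.19 -0.21 0.06 gap 0.0397 torque [-0.01  0.03 -0.01]
```

>>> arm_command:
  plan:
    - [[0,0,-0.01],[0,0,0]]
    - [[0,0,-0.03],[0,0,0]]
    - [[0,0,-0.055],[0,0,0]]
    - [[0,0,-0.085],[0,0,0]]
    - [[0,0,-0.115],[0,0,0]]
    - [[-0.02,0,-0.14],[0,0,0]]
    - [[-0.04,0,-0.14],[0,0,0]]
    - [[-0.06,0,-0.14],[0,0,0]]
    - [[-0.06,0,-0.14],[0,0,0]]

```text
clock: 20.17
eef_pos: [0.4952, 0.2576, 0.2489]
tool_rot: [-3.14, 0.001, -1.338]
ft_force: [-0.1, -0.4, -0.1]
finger_gap: 0.04
```

```bash
python3 snap.py w8;python3 -c "
from h import *
i=cv2.imread('pics/w8.png');crop(i,(220,40,420,300),2.3,'pics/w8c.png')
from bench import ctrl
c=ctrl.camera('side');cv2.imwrite('pics/side8.png',c['color'])"
```

```text
20.1667 [0.49524028 0.25759426 0.24886966] [-3.14022113e+00  1.23154151e-03 -1.33778446e+00] [-0.06850564 -0.36158548 -0.08289651]
```

View pics/w8.png

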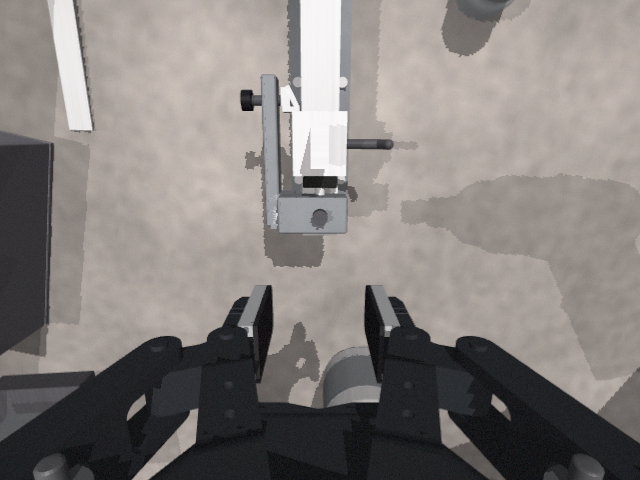

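View pics/side8.png

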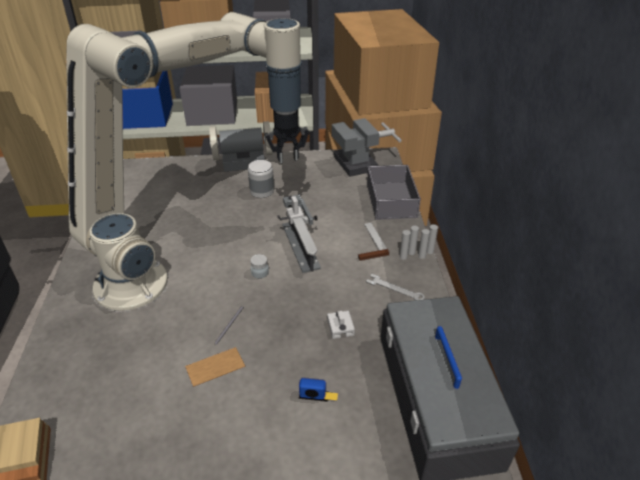

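```bash
python3 -c "
from h import *
i=cv2.imread('pics/w8.png');crop(i,(230,70,410,250),3.3,'pics/w8d.png')"
```

```text
(no output)
```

View pics/w8d.png

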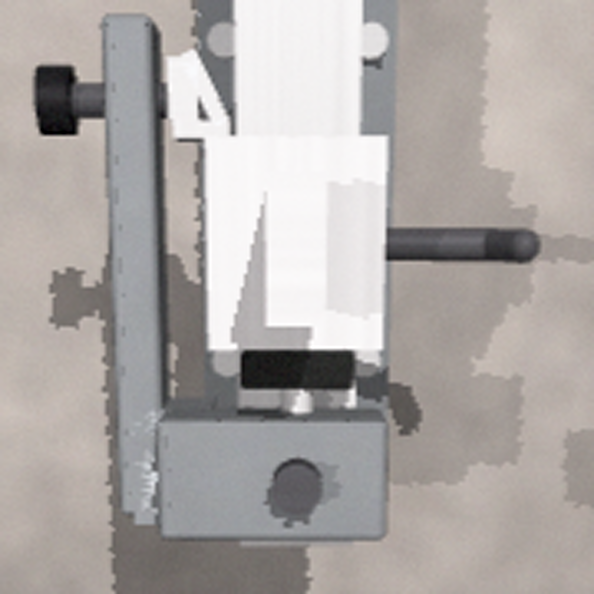

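The hanger sits between the catch back (crop 200,135, flush against its rear corner) and the black buffer at (297,368). The hook points to the side away from the catch.

```bash
python3 -c "
from bench import ctrl
print(ctrl.finish_job())"
```

```text
the job is handed in; nothing more can be done
None
```

The hook hanger is on the rail, held by the spring catch against the buffer, with its hook on the side away from the catch. I let go, moved the arm clear and handed the job in at about 20 s; no verdict is reported.

- **Threading:** I gripped the hanger by its fin and threaded it over the pointed end. The readings between moves showed no force beyond noise.
- **Seating:** I slid it past the catch in small steps. It met the catch ramp at about 3 N and began pressing the buffer with the hanger's middle about 190 mm along the rail. It pressed the buffer in by about 4 mm, at under 4 N along the rail. I eased it back against the catch, settled it onto the cap and released it.
- **Last checks:** After release the force on the gripper was about 0 N. The final wrist picture shows the catch's square back behind the saddle's rear corner and the front face on the buffer. In the final side picture the carrier, tape, jar, can, wrench and square look to be where they started. I judged that by eye, not by measuring.
- **Disagreement:** My first picture put the buffer's free face about 209 mm along the rail. By contact it was nearer 215 mm, so I relied on the contact.

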